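# Check-weigh an antiseptic bottle by sliding weights onto a balance

### The arm

A 7-joint arm with a two-finger parallel gripper is mounted at the origin on the work surface. World frame = base frame: x ahead of the robot, y to its left, z up, the work surface at z = 0. Lengths are in m, angles in rad, forces in N, time in s.
With the tool pointing down it reaches from about 0.425 to 0.875 m from the base axis. Payload 4.7 kg.
Tool frame: the origin (TCP) lies at the very end of the fingers, on their centre line; the grasp point (between the pads) lies 19 mm behind it; z points along the fingers, x is the direction in which the jaws open and shut, and the axes are right-handed (so a half turn about z gives the same grasp; the last joint's range is limited). The gripper opens to 85 mm and grips with 20 to 120 N. Pads are 22 mm wide; open, the fingers measure 114 mm over their backs; the gripper's body (76 mm by 85 mm) begins 54 mm behind the grasp point. The pads swing forward as they close: fully open they stand 13 mm farther back than shut.
Start: joints at [1.162, 0.321, -0.07, 1.45, 0.023, 1.371, -0.057], TCP at [0.267, -0.593, 0.231] pointing down, gripper open.
Joint ranges: [-2.86, 2.86], [-0.3, 2.09], [-1.38, 1.24], [0.06, 2.45], [-1.56, 4.7], [0.09, 2.05], [-2.69, 2.69]. Speed limits (rad/s): [2.57, 2.57, 3.14, 3.14, 3.14, 3.14, 3.14].

### API

Orientations are given as a unit quaternion [w, x, y, z].
In Python, from station import env gives the robot as it stands. The module is installed in compiled form; this text tells all that it offers.
- The arm moves only by the tool send_rows, never from a script. Its argument "commands" is a list of rows, each an object with "linear": the shift along the tool's x, y, z as a fraction of full scale, a list of three; "twist": the turn about the tool's z as a fraction of full scale. A call has 1 to 20 rows; each row shifts and turns the commanded pose from where the row before left it, along the tool's axes as they then stand; what a row does not reach is not made up. Full scale, the value 1, is 25 mm for a shift and 10 degrees for a turn. A row lasts 1/8 s, in which the tool goes at most 62.5 mm and 10.7 degrees, less where a joint would pass 70% of its speed; a pose out of reach is approached as far as the arm can. A call with a number of a shift or a turn outside -1 to 1 is refused whole. A call with a gripper value outside its range is refused whole. "jaw" is the opening in per cent of the stroke, from 0 (shut) to 100 (fully open), set as the call begins (left out, the last holds). The fingers move at their own pace and stop on an object; "grip_force" is the grip in N (left out, the last holds). Time passes only in rows, so rows that do not move let the fingers close. It gives the time, the measured TCP pose, the force and the opening at its end, in the units of the state.
- env.read_state(): the state, without advancing time (a new reading comes with each control period).
- env.snapshot(name): name is "side" or "top"; returns a dict with "img" (480x640x3 uint8, red, green, blue), "z_map" (480x640 float32, m along the optical axis (not along the pixel's ray), 0 where there is no reading), "fovy" (degrees; the focal length in pixels is half the picture's height over the tangent of half this angle, whatever the lens; pixels are square), "cx", "cy" (the principal point, pixels), "R" (3x3) and "t" (3): a world point X has camera coordinates R X + t. Camera axes: x right, y down, z forward; pixel columns grow to the right and rows downward; lengths in m; the calibration is good to about 2 mm. A picture is of the moment at which its call begins.
- env.close_job(): hands the job in, once; it reports no verdict.
The state is a dict: "t": time; "q": joint angles; "joint_velocities": joint speeds; "tau": joint torques, N m; "position": TCP position; "tcp_rot": TCP orientation; "wrist_force": force on the tool from outside, world axes, zero at the start; "wrist_torque": the same for the moment, N m; "gripper_width": opening from 0.0 (shut) to 1.0 (fully open).
Only numpy, scipy, OpenCV 4.12 (cv2) and the standard library are available. Lean on these libraries where they do the work, as an engineer would, in place of code of your own. Each camera call takes 0.05 s, during which the arm holds its last target. There are 200 camera calls.

### The job

One of the antiseptic bottles stands on the round pan of the balance and holds it down. Slide weights along the loading deck onto the empty long pan, never lifting them, until the beam levels. At the end every weight you used lies flat and wholly on the long pan, the weight you do not need stays flat and wholly on the deck, and the bottles and everything else are left undisturbed.

Things in the scene. Friction and masses are not known exactly. Their poses are not given: they have to be found in the camera images.
- balance: Grey balance fixed to the table; origin on the table under its middle, z up. Along its y: on the +y side the long steel weight pan, then the dark grey loading deck; on the -y side the round load pan, then a plywood ledge (76 mm high) with the two spare bottles and a gauze roll. Mid post 173 mm tall; its red pointer meets the green mark when level. Along x it is 286 mm wide.
- deck_edge (a point): Middle of the deck's top edge next to the weight pan, 96 mm above the table; axes as the balance. The flat deck runs from here 136 mm to +y and 137 mm to either side along x, to rims 10 mm high; its two long edges are open. The gap between deck and weight pan is 4 mm.
- weight_pan (a point): Centre of the weight pan's floor; moves with it; axes as the balance. Floor 274 mm along x between rims 10 mm high, 100 mm along y; a fence 8 mm high at its -y side, the +y side open to the deck. It stays horizontal, moves 9 mm up or down from level: floor 2 mm under the deck's top at the upper stop (start), 11 mm level, 20 mm at the lower stop. Mass counts the same anywhere on it.
- load_pan (a point): Centre of the upper face of the round load pan (104 mm in diameter), on which the bottle to be weighed stands. It moves up as the weight pan moves down, by as much.
- beam (a joint): Tilt of the beam in rad, 0 = level, positive = weight pan high, from -0.082 to +0.082 (the stops; starts at +0.082). A difference of 75 g or more between the pans drives it onto a stop; a matching pair settles within about 0.02 of level in about a second.
- w100: 100 g weight: yellow disc, 68 mm in diameter, 13 mm high; origin at the centre of its underside. The three weights start flat on the deck, one in each of three lanes 90 mm apart along the balance's x, in any order. Each can be pushed straight along the balance's -y onto the pan.
- w200: 200 g weight: blue disc, 68 mm in diameter, 26 mm high; origin at the centre of its underside.
- w400: 400 g weight: red disc, 68 mm in diameter, 52 mm high; origin at the centre of its underside.
- bottle_white: White bottle with a blue cap, 60 mm in diameter, 135 mm tall, weighs 300 g (within 2 per cent, as the others); origin at the centre of its underside. One of the three bottles stands on the load pan, the other two on the ledge.
- bottle_green: Teal green bottle with a white cap, 68 mm in diameter, 150 mm tall, weighs 500 g; origin at the centre of its underside.
- bottle_amber: Amber bottle with a black cap, 74 mm in diameter, 165 mm tall, weighs 600 g; origin at the centre of its underside.
- gauze_roll: Bystander: pale upright gauze roll, 44 mm in diameter, 45 mm tall, on the ledge; origin at the centre of its underside.
- tape_roll: Bystander: cream tape roll lying flat, 80 mm in diameter, 25 mm high; origin at the centre of its underside.
- mug: Bystander: green mug, 80 mm in diameter, 85 mm tall; origin at the centre of its underside.
- radio: Bystander: black hand radio standing upright, 35 x 60 x 120 mm with a 90 mm aerial on top; origin at the centre of its underside.
- torch: Bystander: orange torch with a black head lying along its x, 140 mm long, 34 mm wide; origin on the table under its middle.
- tablet_box: Bystander: white carton with a teal band, 60 x 110 x 35 mm; origin at the centre of its underside.
There are look-alikes about, which are no part of the job. What is meant by the w100 is not brown or turquoise, and is the larger of those in its own colour.

How it is judged:
On the way:
1. a first weight lies flat on the weight pan (((x of w100 in the frame of weight_pan between -0.13 and 0.13 m and y of w100 in the frame of weight_pan between -0.022 and 0.018 m and z of w100 in the frame of weight_pan between -0.004 and 0.004 m and angle between w100's own z axis and vertical below 0.08 rad) or (x of w200 in the frame of weight_pan between -0.13 and 0.13 m and y of w200 in the frame of weight_pan between -0.022 and 0.018 m and z of w200 in the frame of weight_pan between -0.004 and 0.004 m and angle between w200's own z axis and vertical below 0.08 rad) or (x of w400 in the frame of weight_pan between -0.13 and 0.13 m and y of w400 in the frame of weight_pan between -0.022 and 0.018 m and z of w400 in the frame of weight_pan between -0.004 and 0.004 m and angle between w400's own z axis and vertical below 0.08 rad))), for 0.2 s.
At the end, for the whole second after the job is handed in: Beam at rest within 0.03 rad of level (3 mm at the pans); each weight still and flat, either wholly on the weight pan (centre within 22 mm of its centre line towards the fence, 18 mm towards the deck) or on the deck (centre 32 mm or more from its edge); a bottle upright on the load pan (value of joint beam between -0.03 and 0.03 rad and velocity of joint beam between -0.03 and 0.03 rad/s and ((x of w100 in the frame of weight_pan between -0.13 and 0.13 m and y of w100 in the frame of weight_pan between -0.022 and 0.018 m and z of w100 in the frame of weight_pan between -0.004 and 0.004 m and angle between w100's own z axis and vertical below 0.08 rad) or (x of w100 in the frame of deck_edge between -0.13 and 0.13 m and y of w100 in the frame of deck_edge between 0.032 and 0.14 m and z of w100 in the frame of deck_edge between -0.004 and 0.004 m and angle between w100's own z axis and vertical below 0.08 rad)) and ((x of w200 in the frame of weight_pan between -0.13 and 0.13 m and y of w200 in the frame of weight_pan between -0.022 and 0.018 m and z of w200 in the frame of weight_pan between -0.004 and 0.004 m and angle between w200's own z axis and vertical below 0.08 rad) or (x of w200 in the frame of deck_edge between -0.13 and 0.13 m and y of w200 in the frame of deck_edge between 0.032 and 0.14 m and z of w200 in the frame of deck_edge between -0.004 and 0.004 m and angle between w200's own z axis and vertical below 0.08 rad)) and ((x of w400 in the frame of weight_pan between -0.13 and 0.13 m and y of w400 in the frame of weight_pan between -0.022 and 0.018 m and z of w400 in the frame of weight_pan between -0.004 and 0.004 m and angle between w400's own z axis and vertical below 0.08 rad) or (x of w400 in the frame of deck_edge between -0.13 and 0.13 m and y of w400 in the frame of deck_edge between 0.032 and 0.14 m and z of w400 in the frame of deck_edge between -0.004 and 0.004 m and angle between w400's own z axis and vertical below 0.08 rad)) and linear speed of each of w100, w200, w400 below 0.02 m/s and ((horizontal distance between bottle_white and load_pan below 0.03 m and angle between bottle_white's own z axis and vertical below 0.1 rad) or (horizontal distance between bottle_green and load_pan below 0.03 m and angle between bottle_green's own z axis and vertical below 0.1 rad) or (horizontal distance between bottle_amber and load_pan below 0.03 m and angle between bottle_amber's own z axis and vertical below 0.1 rad))); the robot touches nothing.
It fails at once if a weight is lifted more than 15 mm above the deck (z of any of w100, w200, w400 in the frame of deck_edge above 0.015 m).
It fails at once if a bottle is tipped, or moved by more than the pan's own travel allows (30 mm) (angle between any of bottle_white, bottle_green, bottle_amber's own z axis and vertical above 0.3 rad or distance of any of bottle_white, bottle_green, bottle_amber from where it was at the start of the episode above 0.03 m).
It fails at once if a bystander is shifted more than 30 mm (distance of any of gauze_roll, tape_roll, mug, radio, torch, tablet_box from where it was at the start of the episode above 0.03 m).
It also fails if it takes over 51 s, if anything falls off the work surface, if the arm or the gripper's body presses on something with over 40 N, if the wrist force passes 120 N, or if a joint passes its speed limit or range.

## Working session

There is one attempt and no reset: what is moved stays moved. The work goes in short steps, Python scripts to look and compute and a tool call to move; the robot and the scene stay as the last step left them, time stands still between calls to the robot, and variables do not carry over. Pictures are saved under pics/ and viewed, about 8 in all and at most 12, crops included, and the job is handed in when it is done.

Besides the shell and the picture viewer there is one more tool, called by a JSON object that holds its "fn" and its "kwargs". send_rows: Moves the arm, as the interface text tells. Its arguments: {"type":"object","properties":{"commands":{"type":"array","items":{"type":"object","properties":{"linear":{"type":"array","items":{"type":"number","minimum":-1,"maximum":1}},"twist":{"type":"number","minimum":-1,"maximum":1}}}},"jaw":{"type":"number"},"grip_force":{"type":"number"}},"required":["commands"]}

```bash
mkdir -p pics; cat > h.py <<'E'
import numpy as np,cv2
from station import env
def snap(n,f=None):
    s=env.snapshot(n)
    if f: cv2.imwrite('pics/'+f,s['img'][:,:,::-1])
    return s
def foc(s): return s['img'].shape[0]/2/np.tan(np.radians(s['fovy'])/2)
def pts(s):
    z=s['z_map'];f=foc(s);v,u=np.mgrid[:480,:640]
    P=np.stack([(u-s['cx'])/f*z,(v-s['cy'])/f*z,z],-1)
    return (P-s['t'])@s['R']
def ray(s,u,v,h):
    d=np.array([(u-s['cx'])/foc(s),(v-s['cy'])/foc(s),1])@s['R'];o=-s['R'].T@s['t']
    return o+d*(h-o[2])/d[2]
E
python3 - <<'E'
from h import *
for n in('top','side'):
    s=snap(n,n+'0.png');print(n,s['fovy'],s['cx'],s['cy'],s['R'].round(3).tolist(),s['t'].round(3))
st=env.read_state();print({k:np.round(v,3) for k,v in st.items()})
E
```

```text
top 57.14880766538651 320.0785903571008 240.666571773412 [[0.014, -1.0, -0.027], [-0.985, -0.009, -0.172], [0.172, 0.029, -0.985]] [0.012 0.556 1.004]
side 53.59383679806091 324.8963080965329 240.89151504673913 [[-0.937, -0.348, -0.016], [-0.155, 0.457, -0.876], [0.312, -0.818, -0.482]] [0.536 0.168 1.046]
{'t': np.float64(0.1), 'q': array([ 1.162,  0.322, -0.07 ,  1.452,  0.023,  1.371, -0.057]), 'joint_velocities': array([ 0.001, -0.002, -0.002, -0.003,  0.   ,  0.001, -0.002]), 'tau': array([ 1.0000e-03, -4.9488e+01, -3.8300e-01, -3.1521e+01,  1.3000e-02,
        7.0000e-03,  0.0000e+00]), 'position': array([ 0.266, -0.592,  0.23 ]), 'tcp_rot': array([-0.   ,  0.84 , -0.543, -0.001]), 'wrist_force': array([ 0.246, -0.438, -0.441]), 'wrist_torque': array([ 0.027, -0.013,  0.003]), 'gripper_width': np.float64(0.995)}
```

View pics/top0.png

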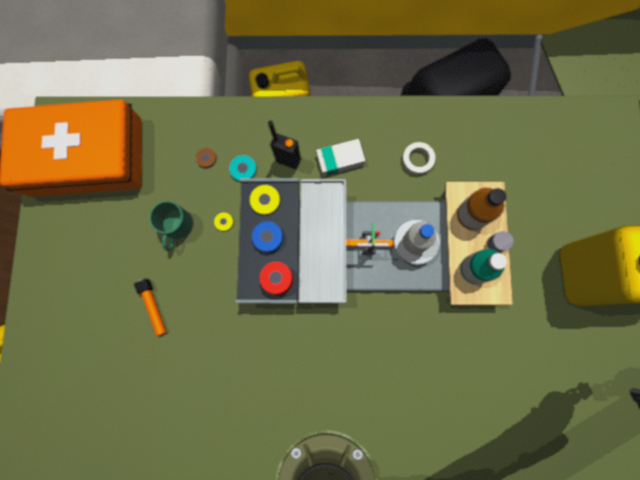

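View pics/side0.png

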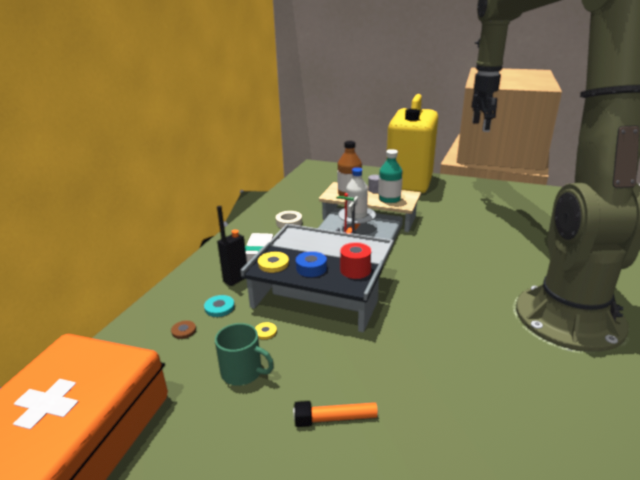

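The white bottle (300 g) stands on the load pan, at (415,240) in the top view, so I need w100 + w200. The pieces that could be taken for w100, in top-view pixels:
- large yellow ring on the deck (264,199)
- small yellow ring (223,221)
- turquoise ring (242,167)
- brown ring (205,157)

By the description it is the large yellow one at (264,199). Next I measure and check it in a close crop.

```bash
cat >> h.py <<'E'
H={'y':((22,120,120),(35,255,255)),'b':((100,120,60),(125,255,255)),'r':((0,170,90),(6,255,255))}
TOP={'y':.109,'b':.122,'r':.148}
def discs(s,top=TOP):
    hsv=cv2.cvtColor(s['img'],cv2.COLOR_RGB2HSV);P=pts(s);out={}
    for c,(a,b) in H.items():
        m=cv2.inRange(hsv,a,b)
        m=m&np.where(abs(P[:,:,2]-top[c])<.006,255,0).astype(np.uint8)
        m[:,:232]=0
        cs=cv2.findContours(m,cv2.RETR_EXTERNAL,cv2.CHAIN_APPROX_NONE)[0]
        if not cs: continue
        k=max(cs,key=cv2.contourArea);(u,v),r=cv2.minEnclosingCircle(k)
        p=ray(s,u,v,top[c]);q=ray(s,u+r,v,top[c]);z=np.median(P[:,:,2][m>0])
        out[c]=(p,np.linalg.norm(q-p),z,(u,v))
    return out
E
python3 - <<'E'
from h import *
s=snap('top');P=pts(s)
for c,o in discs(s).items(): print(c,*[np.round(x,4) for x in o])
hm=P[:,:,2]
for v in(185,215,235,255,298): print(v,[(u,*P[v,u].round(3)) for u in range(236,352,6)][:20:1] if v==235 else [(u,*P[v,u].round(3)) for u in(238,244,292,298,304,320,344)])
# deck mask: dark pixels at z~.096
g=s['img'].max(2);m=((abs(hm-.096)<.006)&(g<75)).astype(np.uint8)
m=cv2.morphologyEx(m,cv2.MORPH_OPEN,np.ones((3,3)));cs=cv2.findContours(m,0,2)[0];k=max(cs,key=cv2.contourArea)
print('deck',[ray(s,*p,.096).round(4).tolist() for p in cv2.boxPoints(cv2.minAreaRect(k))])
# pan: bright, z~.094
m=((abs(hm-.094)<.006)&(g>110)).astype(np.uint8);m[:,:290]=0;m[:,352:]=0
m=cv2.morphologyEx(m,cv2.MORPH_OPEN,np.ones((3,3)));cs=cv2.findContours(m,0,2)[0];k=max(cs,key=cv2.contourArea)
print('pan',[ray(s,*p,.094).round(4).tolist() for p in cv2.boxPoints(cv2.minAreaRect(k))],np.median(hm[m>0]))
c=s['img'][140:320,190:460,::-1];cv2.imwrite('pics/crop.png',cv2.resize(c,None,fx=2.9,fy=2.9,interpolation=2))
E
```

```text
y [0.6411 0.1457 0.109 ] 0.0338 0.1089 [264.6429 198.9286]
b [0.553  0.1353 0.122 ] 0.034 0.1218 [267.0333 235.7   ]
r [0.4581 0.1092 0.148 ] 0.034 0.1479 [275.8819 277.2795]
185 [(238, np.float64(0.707), np.float64(0.233), np.float64(-0.0)), (244, np.float64(0.677), np.float64(0.197), np.float64(0.098)), (292, np.float64(0.678), np.float64(0.085), np.float64(0.098)), (298, np.float64(0.679), np.float64(0.071), np.float64(0.095)), (304, np.float64(0.679), np.float64(0.057), np.float64(0.094)), (320, np.float64(0.68), np.float64(0.02), np.float64(0.091)), (344, np.float64(0.677), np.float64(-0.036), np.float64(0.102))]
215 [(238, np.float64(0.628), np.float64(0.23), np.float64(-0.0)), (244, np.float64(0.606), np.float64(0.195), np.float64(0.095)), (292, np.float64(0.607), np.float64(0.083), np.float64(0.095)), (298, np.float64(0.607), np.float64(0.069), np.float64(0.097)), (304, np.float64(0.607), np.float64(0.055), np.float64(0.096)), (320, np.float64(0.607), np.float64(0.019), np.float64(0.095)), (344, np.float64(0.605), np.float64(-0.036), np.float64(0.107))]
235 [(236, np.float64(
[... 1692 characters left out ...]
), np.float64(0.101))]
298 [(238, np.float64(0.415), np.float64(0.2), np.float64(0.095)), (244, np.float64(0.416), np.float64(0.187), np.float64(0.093)), (292, np.float64(0.417), np.float64(0.078), np.float64(0.098)), (298, np.float64(0.421), np.float64(0.072), np.float64(0.0)), (304, np.float64(0.417), np.float64(0.052), np.float64(0.091)), (320, np.float64(0.418), np.float64(0.016), np.float64(0.094)), (344, np.float64(0.418), np.float64(-0.038), np.float64(0.095))]
deck [[0.432, 0.1514, 0.096], [0.4814, 0.071, 0.096], [0.4428, 0.0471, 0.096], [0.394, 0.127, 0.096]]
pan [[0.6891, 0.0666, 0.094], [0.6897, -0.0363, 0.094], [0.4163, -0.0376, 0.094], [0.415, 0.0606, 0.094]] 0.09414438536128608
```

View pics/crop.png

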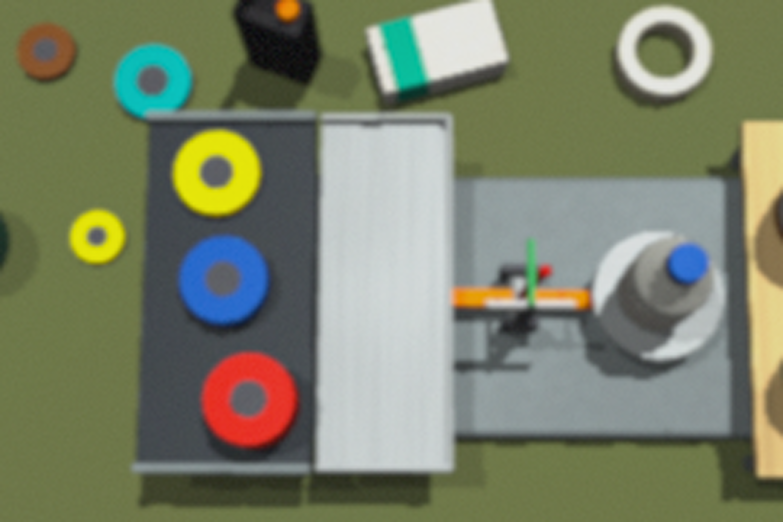

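The crop shows the large yellow ring on the deck at top-view (265,199). The blue and red discs are in the other lanes, and the white bottle with the blue cap is on the round pan. Next I fit the deck edge for yaw.

```bash
python3 - <<'E'
from h import *
s=snap('top');g=cv2.GaussianBlur(cv2.cvtColor(s['img'],cv2.COLOR_RGB2GRAY),(3,3),0).astype(float)
A=[];F=[];D=[]
for v in range(190,293,3):
    d=g[v,285:312];thr=(d[:8].mean()+d[-6:].mean())/2
    i=np.argmax(d>thr);u=285+i-1+(thr-d[i-1])/(d[i]-d[i-1]);A.append(ray(s,u,v,.095)[:2])
A=np.array(A);p=np.polyfit(A[:,0],A[:,1],1);r=A[:,1]-np.polyval(p,A[:,0]);print('gap: slope',p[0],'y@.552',np.polyval(p,.552),'rms',r.std())
# fence top line z ~.102: last column of raised pixels
P=pts(s)
for v in range(190,293,3):
    u=max(u for u in range(325,356) if P[v,u,2]>.085);D.append(P[v,u,:2])
    u=min(u for u in range(230,260) if P[v,u,2]>.085);F.append(P[v,u,:2])
for n,X in(('fence out',D),('deck outer',F)):
    X=np.array(X);p=np.polyfit(X[:,0],X[:,1],1);print(n,p[0],np.polyval(p,.552),(X[:,1]-np.polyval(p,X[:,0])).std())
E
```

```text
gap: slope 0.011378084264544546 y@.552 0.06444896886192433 rms 0.00037431924522303683
fence out -0.02091304715969055 -0.038514585898087025 0.00437186329944426
deck outer 0.007186662025105882 0.20249530096840643 0.0008250370497561431
```

{"fn": "send_rows", "kwargs": {"commands": [{"linear":[0,0,-1],"twist":-1},{"linear":[0,0,-1],"twist":-1},{"linear":[0,0,-1],"twist":-1},{"linear":[0,0,-1],"twist":-1},{"linear":[0,0,-1],"twist":-1},{"linear":[0,0,0],"twist":-1},{"linear":[0,0,0],"twist":-0.58},{"linear":[0,0,0],"twist":0}], "jaw": 35}}

```text
t: 1.2
position: [0.2666, -0.5927, 0.3561]
tcp_rot: [-0.0, 1.0, -0.0, -0.0]
wrist_force: [0.3, 1.2, 1.1]
gripper_width: 0.35
```

{"fn": "send_rows", "kwargs": {"commands": [{"linear":[0.6,-1,0]},{"linear":[0.6,-1,0]},{"linear":[0.6,-1,0]},{"linear":[0.6,-1,0]},{"linear":[0.6,-1,0]},{"linear":[0.6,-1,0]},{"linear":[0.6,-1,0]},{"linear":[0.6,-1,0]},{"linear":[0.6,-1,0]},{"linear":[0.6,-1,0]},{"linear":[0.6,-1,0]},{"linear":[0.6,-1,0]},{"linear":[0.6,-1,0]},{"linear":[0.6,-1,0]},{"linear":[0.6,-1,0]},{"linear":[0.6,-1,0]},{"linear":[0.6,-1,0]},{"linear":[0.6,-1,0]},{"linear":[0.6,-1,0]},{"linear":[0.6,-1,0]}]}}

```text
validation failed for argument at $.co...
```

{"fn": "send_rows", "kwargs": {"commands": [{"linear":[0.6,-1,0]},{"linear":[0.6,-1,0]},{"linear":[0.6,-1,0]},{"linear":[0.6,-1,0]},{"linear":[0.6,-1,0]},{"linear":[0,-1,0]},{"linear":[0,-1,0]},{"linear":[0,-1,0]},{"linear":[0,-1,0]},{"linear":[0,-1,0]},{"linear":[0,-1,0]},{"linear":[0,-1,0]},{"linear":[0,0,0]},{"linear":[0,0,0]}]}}

```text
validation failed for argument at $.co...
```

{"fn": "send_rows", "kwargs": {"commands": [{"linear":[0.6,-1,0],"twist":0},{"linear":[0.6,-1,0],"twist":0},{"linear":[0.6,-1,0],"twist":0},{"linear":[0.6,-1,0],"twist":0},{"linear":[0.6,-1,0],"twist":0},{"linear":[0.6,-1,0],"twist":0},{"linear":[0.6,-1,0],"twist":0},{"linear":[0.6,-1,0],"twist":0},{"linear":[0.6,-1,0],"twist":0},{"linear":[0.6,-1,0],"twist":0},{"linear":[0.6,-1,0],"twist":0},{"linear":[0.6,-1,0],"twist":0},{"linear":[0.6,-1,0],"twist":0},{"linear":[0.6,-1,0],"twist":0},{"linear":[0.6,-1,0],"twist":0},{"linear":[0.6,-1,0],"twist":0},{"linear":[0.6,-1,0],"twist":0},{"linear":[0.6,-1,0],"twist":0},{"linear":[0.6,-1,0],"twist":0},{"linear":[0.6,-1,0],"twist":0}]}}

```text
t: 3.7
position: [0.5668, -0.0919, 0.3562]
tcp_rot: [0.0, 1.0, -0.001, -0.0]
wrist_force: [-0.2, -0.4, -0.1]
gripper_width: 0.35
```

Now to x 0.641, y 0.205: 3 rows in x, 12 rows in -tool y, then part of the descent.

{"fn": "send_rows", "kwargs": {"commands": [{"linear":[0.6,-1,0],"twist":0},{"linear":[0.6,-1,0],"twist":0},{"linear":[0.6,-1,0],"twist":0},{"linear":[0.6,-1,0],"twist":0},{"linear":[0.57,-1,0],"twist":0},{"linear":[0,-1,0],"twist":0},{"linear":[0,-1,0],"twist":0},{"linear":[0,-1,0],"twist":0},{"linear":[0,-1,0],"twist":0},{"linear":[0,-1,0],"twist":0},{"linear":[0,-1,0],"twist":0},{"linear":[0,-0.88,0],"twist":0},{"linear":[0,0,1],"twist":0},{"linear":[0,0,1],"twist":0},{"linear":[0,0,1],"twist":0},{"linear":[0,0,1],"twist":0},{"linear":[0,0,1],"twist":0},{"linear":[0,0,1],"twist":0},{"linear":[0,0,1],"twist":0},{"linear":[0,0,0],"twist":0}]}}

```text
t: 6.2
position: [0.6393, 0.2034, 0.1788]
tcp_rot: [0.001, 1.0, -0.001, -0.002]
wrist_force: [-0.7, 0.2, -0.6]
gripper_width: 0.348
```

{"fn": "send_rows", "kwargs": {"commands": [{"linear":[0.05,0,1],"twist":0},{"linear":[0,0,1],"twist":0},{"linear":[0,0,0.6],"twist":0},{"linear":[0,0,0.3],"twist":0},{"linear":[0,0,0.2],"twist":0},{"linear":[0,0,0],"twist":0},{"linear":[0,0,0],"twist":0}]}}

```text
t: 7.08
position: [0.6422, 0.2046, 0.1045]
tcp_rot: [-0.0, 1.0, 0.0, 0.001]
wrist_force: [-0.5, 0.2, 0.2]
gripper_width: 0.349
```

```bash
python3 - <<'E'
from h import *
s=snap('side');cv2.imwrite('pics/s1.png',cv2.resize(s['img'][150:330,180:420,::-1],None,fx=3.2,fy=3.2,interpolation=2))
s=snap('top')
for c,o in discs(s).items(): print(c,*[np.round(x,4) for x in o])
print(env.read_state()['position'],env.read_state()['wrist_force'])
E
```

```text
y [0.6433 0.1415 0.109 ] 0.0326 0.1091 [266.5 198. ]
[0.6421311  0.20449044 0.10435649] [-0.34207105  0.07638851  0.10796049]
```

View pics/s1.png

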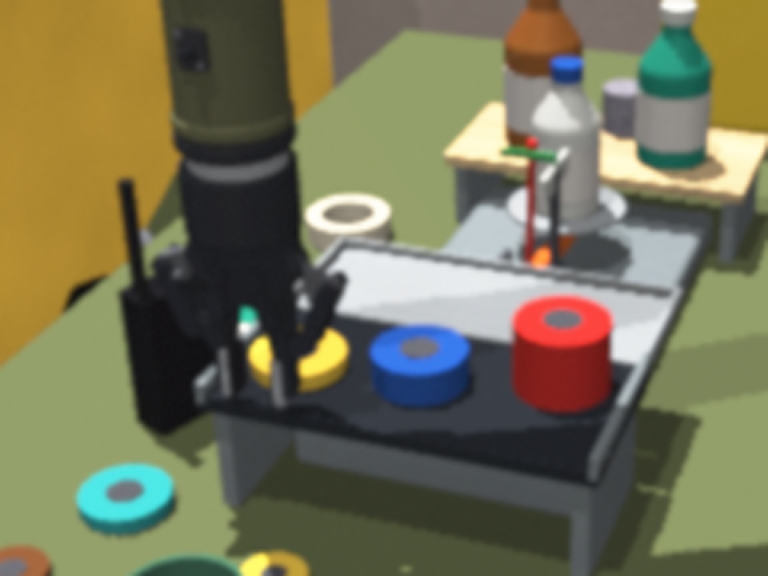

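{"fn": "send_rows", "kwargs": {"commands": [{"linear":[0,0,0.2],"twist":0},{"linear":[0,0.5,0],"twist":0},{"linear":[0,0.5,0],"twist":0},{"linear":[0,0.5,0],"twist":0},{"linear":[0,0.5,0],"twist":0},{"linear":[0,0.5,0],"twist":0},{"linear":[0,0.5,0],"twist":0},{"linear":[0,0.5,0],"twist":0},{"linear":[0,0.5,0],"twist":0},{"linear":[0,0.5,0],"twist":0},{"linear":[0,0,0],"twist":0}]}}

```text
t: 8.55
position: [0.6421, 0.0897, 0.0986]
tcp_rot: [0.001, 1.0, -0.001, -0.0]
wrist_force: [0.0, 0.6, -0.5]
gripper_width: 0.351
```

```bash
python3 - <<'E'
from h import *
s=snap('side');cv2.imwrite('pics/s2.png',cv2.resize(s['img'][150:330,180:420,::-1],None,fx=3.2,fy=3.2,interpolation=2))
print(env.read_state()['position'],env.read_state()['wrist_force'])
E
```

```text
[0.64197287 0.09083829 0.09872224] [ 0.02880293  0.79961991 -0.05715733]
```

View pics/s2.png

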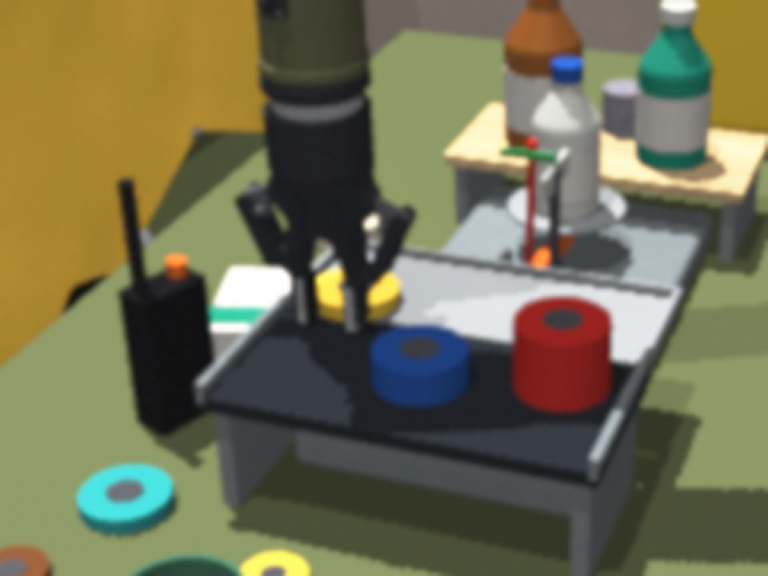

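Yellow is cradled and straddling the pan edge at crop (355,290), and the beam is unmoved. I push the rest of the way and then back off.

{"fn": "send_rows", "kwargs": {"commands": [{"linear":[0,0.5,0],"twist":0},{"linear":[0,0.5,0],"twist":0},{"linear":[0,0.5,0],"twist":0},{"linear":[0,0,0],"twist":0},{"linear":[0,0,0],"twist":0},{"linear":[0,-1,0],"twist":0},{"linear":[0,-1,0],"twist":0},{"linear":[0,-1,-1],"twist":0},{"linear":[0,-1,-1],"twist":0},{"linear":[0,-1,-1],"twist":0},{"linear":[0,-1,0],"twist":0},{"linear":[0,0,0],"twist":0}]}}

```text
t: 10.1
position: [0.6407, 0.2079, 0.1741]
tcp_rot: [-0.001, 1.0, 0.003, -0.0]
wrist_force: [0.6, -0.4, -0.0]
gripper_width: 0.355
```

```bash
python3 - <<'E'
from h import *
s=snap('top')
for c,o in discs(s,{**TOP,'y':.107}).items(): print(c,*[np.round(x,4) for x in o])
print(env.read_state()['position'],env.read_state()['wrist_force'])
E
```

```text
y [0.6411 0.0076 0.107 ] 0.0328 0.1073 [324.8754 199.5698]
b [0.5685 0.1067 0.122 ] 0.0032 0.1217 [280. 229.]
[0.64119241 0.20537579 0.17351658] [-1.38156944e-04 -1.30503257e+00  1.40835938e-02]
```

{"fn": "send_rows", "kwargs": {"commands": [{"linear":[-1,0,0],"twist":0},{"linear":[-1,0,0],"twist":0},{"linear":[-1,0,0],"twist":0},{"linear":[-0.5,0,0],"twist":0},{"linear":[0,0,1],"twist":0},{"linear":[0,0,1],"twist":0},{"linear":[0,0,0.6],"twist":0},{"linear":[0,0,0.3],"twist":0},{"linear":[0,0,0],"twist":0},{"linear":[0,0,0],"twist":0}]}}

```text
t: 11.4
position: [0.5549, 0.2046, 0.1021]
tcp_rot: [-0.0, 1.0, 0.0, 0.001]
wrist_force: [-0.1, -0.2, 0.2]
gripper_width: 0.35
```

Next to z 0.099, then push from y 0.2046 to about 0.054, i.e. 6 rows' worth, slowing towards the end.

{"fn": "send_rows", "kwargs": {"commands": [{"linear":[-0.07,0,0.12],"twist":0},{"linear":[0,0.5,0],"twist":0},{"linear":[0,0.5,0],"twist":0},{"linear":[0,0.5,0],"twist":0},{"linear":[0,0.5,0],"twist":0},{"linear":[0,0.5,0],"twist":0},{"linear":[0,0.5,0],"twist":0},{"linear":[0,0.5,0],"twist":0},{"linear":[0,0.5,0],"twist":0},{"linear":[0,0.4,0],"twist":0},{"linear":[0,0.4,0],"twist":0},{"linear":[0,0.4,0],"twist":0},{"linear":[0,0.4,0],"twist":0},{"linear":[0,0.4,0],"twist":0},{"linear":[0,0,0],"twist":0},{"linear":[0,0,0],"twist":0},{"linear":[0,0,0],"twist":0}]}}

```text
t: 13.52
position: [0.5527, 0.0547, 0.0984]
tcp_rot: [0.0, 1.0, 0.001, 0.0]
wrist_force: [-0.1, 0.4, 0.0]
gripper_width: 0.349
```

```bash
python3 - <<'E'
from h import *
s=snap('side');cv2.imwrite('pics/s3.png',cv2.resize(s['img'][150:330,180:420,::-1],None,fx=3.2,fy=3.2,interpolation=2))
E
```

```text
(no output)
```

View pics/s3.png

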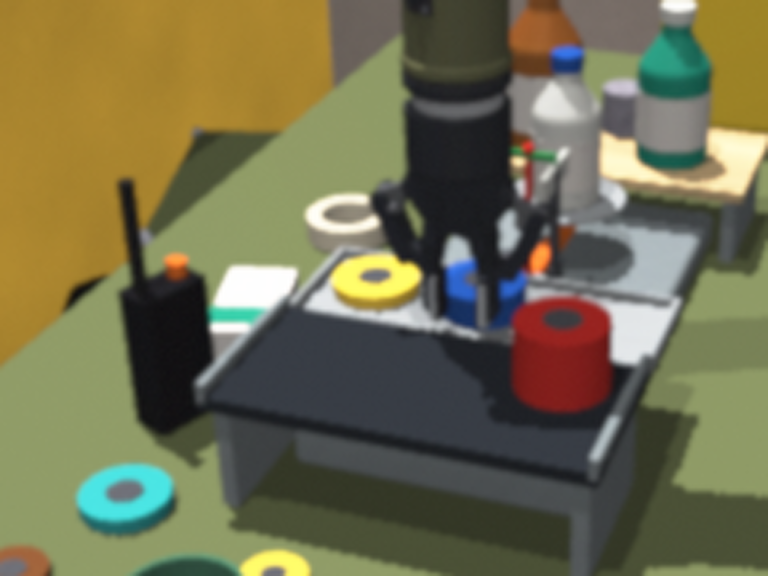

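Blue is on the pan at crop (485,290), the pan has dropped, and yellow is still on it at (375,280). I back off, lift clear and wait for the beam to settle.

{"fn": "send_rows", "kwargs": {"commands": [{"linear":[0,-0.5,0],"twist":0},{"linear":[0,-1,0],"twist":0},{"linear":[0,-1,0],"twist":0},{"linear":[0,-1,-1],"twist":0},{"linear":[0,-1,-1],"twist":0},{"linear":[0,-1,-1],"twist":0},{"linear":[0,-1,-1],"twist":0},{"linear":[0,-1,-1],"twist":0},{"linear":[0,-1,0],"twist":0},{"linear":[0,-1,0],"twist":0},{"linear":[0,-1,0],"twist":0},{"linear":[0,0,0],"twist":0},{"linear":[0,0,0],"twist":0},{"linear":[0,0,0],"twist":0},{"linear":[0,0,0],"twist":0},{"linear":[0,0,0],"twist":0}]}}

```text
t: 15.58
position: [0.5528, 0.3162, 0.2234]
tcp_rot: [0.0, 1.0, -0.0, 0.0]
wrist_force: [0.0, -0.2, 0.9]
gripper_width: 0.351
```

```bash
python3 - <<'E'
from h import *
s=snap('top','top9.png')
for c,o in discs(s,{'y':.098,'b':.111,'r':.148}).items(): print(c,*[np.round(x,4) for x in o])
P=pts(s);print('pan floor z',np.median(P[255:292,310:335,2]))
print(env.read_state()['position'],env.read_state()['wrist_force'])
s=snap('side')
cv2.imwrite('pics/s4.png',cv2.resize(s['img'][150:330,180:420,::-1],None,fx=3.2,fy=3.2,interpolation=2))
E
```

```text
y [0.6409 0.0085 0.098 ] 0.0327 0.0979 [324.5127 200.6519]
b [0.5513 0.0092 0.111 ] 0.0329 0.1108 [323.629  237.8226]
r [0.4581 0.1092 0.148 ] 0.034 0.1478 [275.8819 277.2795]
pan floor z 0.08466442573824694
[0.55269011 0.31638871 0.22333284] [-0.21150092 -1.26751375  1.33248842]
```

View pics/s4.png

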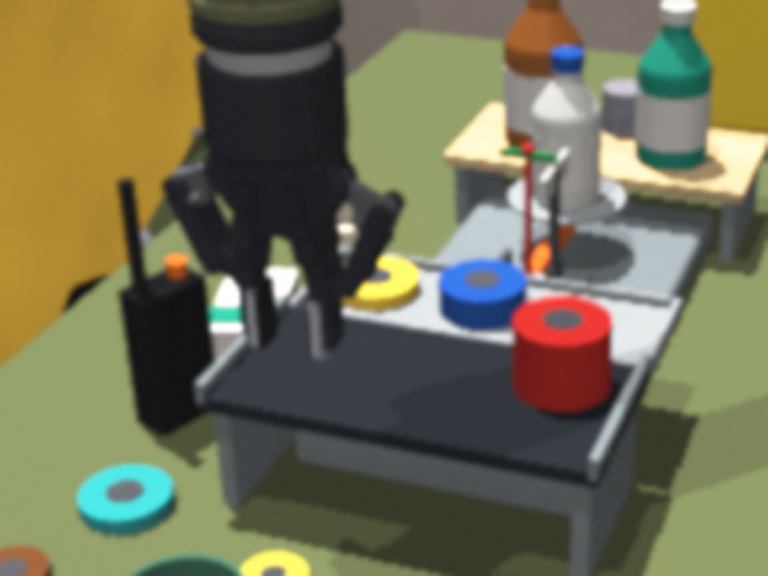

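The pan floor reads 0.0847 m against 0.085 m when level. Yellow and blue sit about 5 mm fence-side of the pan's centre line, inside the limits. Red is unmoved, about 43 mm from the deck edge, and the gripper is clear.

```bash
python3 -c "
from station import env
print(env.close_job())"
```

```text
the job is handed in; nothing more can be done
None
```

The job is handed in, with the beam level by my last measurements; closing it reported no verdict. The bottle on the round pan was the white one (300 g). I slid w100 (yellow) and then w200 (blue) along the deck onto the long pan with the half-open fingers, never lifting them. It took about 16 s of the 51 s allowed.

Last checks:
- **Beam:** the pan floor measured 84.7 mm above the table, against 85 mm for level. I judged the level from this height and did not check the pointer separately.
- **Weights on the pan:** both lie flat, about 5 mm to the fence side of the pan's centre line. That estimate is good to about 2 mm, and the limit is 22 mm.
- **Unused weight:** w400 (red) has not moved and its centre is about 43 mm from the deck edge, where 32 mm is needed.
- **Everything else:** in the final side view the bottles stand upright. The bystanders in view look undisturbed, but I did not measure them, and the mug and torch were outside that picture. The gripper was clear of everything.

One check disagreed. While the gripper partly covered the discs, two of the overhead readings were wrong: yellow came out 4 mm off and blue was only a fragment. I did not use those readings.

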